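# Test-run a ceiling light: glass snug, then voltage up to the index

## Robot

A 7-joint arm with a two-finger parallel gripper is mounted at the origin on the work surface. World frame = base frame: x ahead of the robot, y to its left, z up, the work surface at z = 0. Lengths are in mm, angles in rad, forces in N, time in s.
With the tool pointing down it reaches from about 425 to 950 mm from the base axis. Payload 4.7 kg.
Tool frame: the origin (TCP) lies between the finger pads; the fingertips stand 22 mm ahead of it and the grasp point (between the pads) lies 3 mm ahead of it; x points along the fingers, z is the direction in which the jaws open and shut, and the axes are right-handed (so a half turn about x gives the same grasp; the last joint's range is limited). The gripper opens to 87 mm and grips with 3 to 60 N. Pads are 19 mm wide; open, the fingers measure 117 mm over their backs; the gripper's body (75 mm by 190 mm) begins 51 mm behind the grasp point.
Start: joints at [-0.029, 0.469, -0.049, 1.532, 0.024, 1.141, -0.082], TCP at [675.016, 0.045, 244.573] pointing down, gripper open.
Joint ranges: [-2.59, 2.59], [-0.33, 1.99], [-1.39, 1.29], [0.1, 2.45], [-1.04, 4.18], [0.21, 1.99], [-2.66, 2.66]. Speed limits (rad/s): [2.57, 2.57, 3.14, 3.14, 3.14, 3.14, 3.14].

## Interface

Orientations are given as a rotation vector (axis times angle).
In Python, from station import sensors, vision, ticket gives the robot as it stands.
- The arm moves only by the tool arm_command, never from a script. Its argument "series" is a list of rows, each a list of 6 numbers: the shift along the tool's x, y, z in m, then the turn, a rotation vector about the tool's x, y, z in degrees. In form: [[x, y, z, rx, ry, rz], ...]. A call has exactly 10 rows; each row is the pose to reach, as a shift and turn from the pose measured when the call began, along the tool's axes at that moment; what a row does not reach only later rows make up. A row lasts 1/12 s, in which the tool goes at most 41.7 mm and 7.16 degrees, less where a joint would pass 70% of its speed; a pose out of reach is approached as far as the arm can. A call with a gripper value outside its range is refused whole. "claw" is the finger opening in m, from 0 to 0.087, set as the call begins (left out, the last holds). The fingers move at their own pace and stop on an object; the grip force is fixed at half the most. Time passes only in rows, so rows that repeat a pose let the fingers close, or fill a call up. It gives the time, the measured TCP pose, the force and the opening at its end, in the units of the state.
- sensors.sense(): the state, without advancing time (a new reading comes with each control period).
- vision.grab_frame(name): name is "scene" or "side" or "wrist"; returns a dict with "image" (400x640x3 uint8, red, green, blue), "z_map" (400x640 float32, mm along the optical axis (not along the pixel's ray), 0 where there is no reading), "K" (3x3 intrinsics, pixels), "dist_coeffs" ([k1, k2, p1, p2, k3] as OpenCV has them; the pictures are not rectified), "extrinsics" (4x4, takes a point from camera to world coordinates); the wrist camera has in their place "tool_from_camera" (4x4, takes a point from camera to tool coordinates, whose origin is the TCP and whose axes are the tool frame's). Camera axes: x right, y down, z forward; pixel columns grow to the right and rows downward; lengths in mm; the calibration is good to about 2 mm. A picture is of the moment at which its call begins: read the wrist's pose just before it.
- ticket.job_done(): hands the job in, once; it reports no verdict.
The state is a dict: "time": time; "joints": joint angles; "joint_velocities": joint speeds; "joint_torque": joint torques, N m; "position": TCP position; "tool_rot": TCP orientation; "force": force on the tool from outside, world axes, zero at the start; "torque": the same for the moment, N m; "finger_gap": finger opening in mm.
Only numpy, scipy, OpenCV 4.12 (cv2) and the standard library are available. Lean on these libraries where they do the work, as an engineer would, in place of code of your own. Each camera call takes 0.05 s, during which the arm holds its last target.

## Task

Test-run the ceiling light that is clamped on the plywood test board: first screw its ribbed opal glass down clockwise until you feel it go snug on its rubber gasket, without overtightening it. Then turn the knob of the variable transformer clockwise until its pointer stands at the steel index on the rim of the scale. Leave the other things on the counter where they are.

Things in the scene. Friction and masses are not known exactly. Their poses are not given: they have to be found in the camera images.
- glass (a joint): Free turning of the opal glass in its thread, rad, about the vertical, growing clockwise seen from above. 0 = the glass has come down on its gasket (further turning squeezes it); -1 = one radian of loose turning left. Starts between -1.5 and -0.6. Loose turning takes about 0.05 N m. The glass does not noticeably sink.
- gasket (a joint): Squeeze of the rubber gasket, rad: how far the glass was turned clockwise past first touch, 0 = not squeezed. Turning on takes 0.6 N m plus 1.2 N m per rad (a wrist sensor at standstill shows about 0.2 less: a clear jump at first touch). The squeeze stays when let go. Snug is 0.03 to 0.60 rad, best about 0.2; above 0.60 it is overtightened. A grip of 45 N does not slip.
- fitting: The light on its board, fixed: plywood board 150 by 170 by 15 mm, two steel strap clamps, white terminal block, turned wooden rose 116 mm in diameter, brass collar 72 mm in diameter up to 54 mm above the counter, upright glass on top. Origin on the glass's axis, at counter height. Beside the glass all is lower than 55 mm.
- glass_grip (a point): Point on the vertical axis of the opal glass, at a good height to grip it from above: 32 mm below its rounded top, 138 mm above the counter. The glass is 62 mm in diameter, its ribbed sides straight from 66 mm below to 18 mm above this point.
- dial (a joint): Angle of the transformer's black knob with its pointer, rad, 0 = at the scale's zero mark, growing clockwise seen from above, end stops at 0 and 5.236 (ten long marks of 0.524 rad each, short marks half way). Starts near zero. It turns with about 0.08 N m of friction and stays where it is left.
- dial_grip (a point): Point on the vertical axis of the round fluted black knob, at a good height to grip it from above: 11 mm below its flat top, 26 mm above the transformer's top. The knob is 52 mm in diameter and 32 mm tall and starts 5 mm above the transformer's flat top, which is 160 by 160 mm, 118 mm above the counter, and fixed.
- pointer_tip (a point): Tip of the knob's thin black pointer, 50 mm from the knob's axis, close over the white scale plate; it turns with the knob.
- index_mark (a point): Point on the scale, 50 mm from the knob's axis, at which the steel index points: where the tip of the pointer has to stand. The index is a small dark steel clip with a pointed inner end, on the rim of the white scale plate (70 mm radius), standing only 4 mm above the transformer's top.
- index (a joint): Angle of the steel index on the same scale as joint dial, rad; between 1.3 and 2.8, stiff, not to be moved.
- bell_shade: Bystander: loose white glass bell shade with brass cap, mouth down, 96 mm in diameter, 100 mm tall; origin at the centre of its underside.
- small_shade: Bystander: loose smaller bell shade, 72 mm in diameter, 85 mm tall; origin at the centre of its underside.
- screwdriver: Bystander: screwdriver lying flat, 170 mm long, along its x axis; origin under its middle.
- tape_roll: Bystander: black roll of tape lying flat, 60 mm in diameter, 18 mm tall; origin at the centre of its underside.
- carton: Bystander: upright cardboard bulb carton 64 by 64 by 115 mm; origin at the centre of its underside.
- wall_light: Bystander: wall light standing on its 110 mm wooden rose, with a bell glass on a short brass arm out to its x side, 100 mm tall; origin at the centre of the underside of the rose.
- screw_dish: Bystander: round aluminium dish of screws, 80 mm in diameter, 35 mm tall; origin at the centre of its underside.
Not all that is in view belongs to the job. Leave any blue look-alike of the fitting alone.

How it is judged:
By the outcome, as a careful person would: the job done as asked, in the order asked, and still so for the second after the job is handed in, with the robot touching nothing.
It also fails if it takes over 59 s, if anything falls off the work surface, if the arm or the gripper's body presses on something with over 40 N, if the wrist force passes 120 N, or if a joint passes its speed limit or range.

## Working session

There is one attempt and no reset: what is moved stays moved. The work goes in short steps, Python scripts to look and compute and a tool call to move; the robot and the scene stay as the last step left them, time stands still between calls to the robot, and variables do not carry over. Pictures are saved under pics/ and viewed, and the job is handed in when it is done.

Besides the shell and the picture viewer there is one more tool, called after "Emit:" by a JSON object that holds its "method" and its "body". arm_command: Moves the arm, as the interface text tells. Its arguments: {"type":"object","properties":{"series":{"type":"array","items":{"type":"array","items":{"type":"number"}}},"claw":{"type":"number"}},"required":["series"]}

```bash
mkdir -p pics; ls; python3 - <<'E'
from station import sensors, vision
import cv2,numpy as np,pickle
print(sensors.sense())
for n in ["scene","side","wrist"]:
    f=vision.grab_frame(n); pickle.dump(f,open(f"/tmp/{n}0.pkl","wb"))
    cv2.imwrite(f"pics/{n}0.png",f["image"][:,:,::-1])
    print(n,f["K"],f.get("extrinsics",f.get("tool_from_camera")),f["dist_coeffs"])
E
```

```text
pics
{'time': 0.0, 'joints': array([-0.02888709,  0.46945215, -0.04855958,  1.53372731,  0.02409854,
        1.14099937, -0.0823224 ]), 'joint_velocities': array([-8.47419672e-04, -2.80110878e-05, -8.03481710e-05, -1.16792055e-04,
        1.78645294e-05,  1.01465132e-03, -2.21857203e-03]), 'joint_torque': array([ 8.49551179e-05, -5.07972229e+01, -8.03461717e-02, -2.36155879e+01,
       -6.12773141e-02,  3.78107757e-02,  1.50727069e-04]), 'position': array([ 6.74425065e+02, -1.88028105e-02,  2.43477936e+02]), 'tool_rot': array([-4.27574529e-05,  1.57279506e+00, -9.79215850e-05]), 'force': array([-0.26404078,  0.59286012,  0.35815758]), 'torque': array([ 0.04116563, -0.02927211,  0.01139988]), 'finger_gap': 87.03249425215823}
scene [[489.24782891   0.         321.15895648]
 [  0.         489.24782891 199.00565297]
 [  0.           0.           1.        ]] [[ 7.72145596e-01  5.51332531e-01 -3.15948761e-01  9.83612601e+02]
 [ 6.35338274e-01 -6.60684217e-01  3.99802005e-01 -5.72557506e+02]
 [ 1.16814914e-02 -5.09439698e-01 -8.60427066e-01  1.34444842e+03]
 [ 0.00000000e+00  0.00000000e+0
[... 314 characters left out ...]
0034857e-01 -7.22688139e-01  7.43157156e+02]
 [ 1.18196090e-03 -7.53542404e-01 -6.57398242e-01  7.70027063e+02]
 [ 0.00000000e+00  0.00000000e+00  0.00000000e+00  1.00000000e+00]] [0.00409068 0.         0.         0.         0.        ]
wrist [[285.24474873   0.         319.76375593]
 [  0.         285.24474873 204.24327511]
 [  0.           0.           1.        ]] [[-2.63000519e-04 -2.46253824e-01  9.69205337e-01 -1.39949699e+02]
 [ 2.21577597e-04 -9.69205361e-01 -2.46253770e-01  6.60635692e+01]
 [ 9.99999941e-01  1.49989321e-04  3.09465843e-04  3.29673719e-01]
 [ 0.00000000e+00  0.00000000e+00  0.00000000e+00  1.00000000e+00]] [-0.00509793  0.          0.          0.          0.        ]
```

View pics/scene0.png

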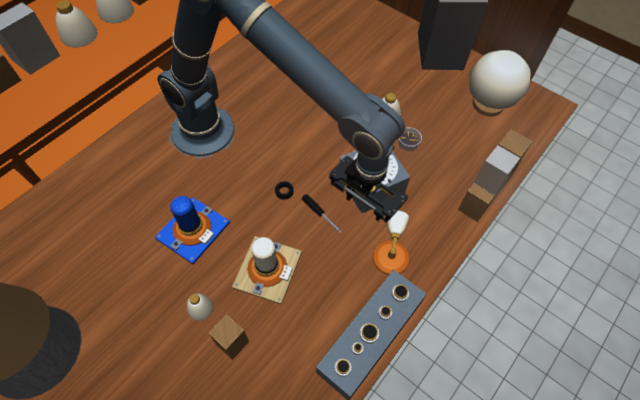

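View pics/side0.png

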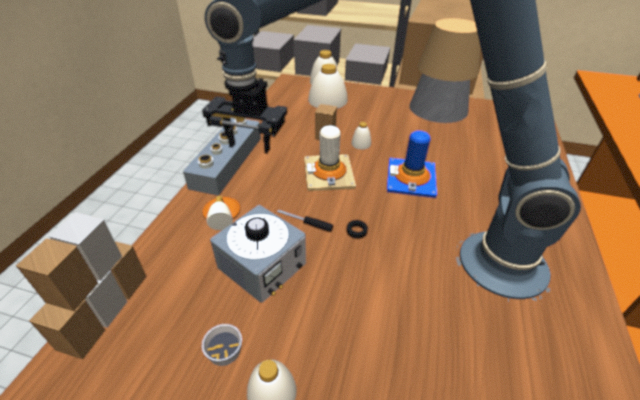

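View pics/wrist0.png

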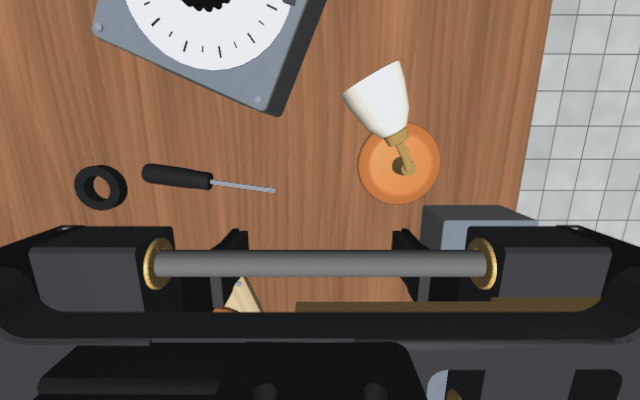

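Candidates: the opal glass on plywood is at scene (263,250) and side (330,140). The blue look-alike is at scene (182,210) and side (417,150). The loose shades are at scene (200,307), (392,103) and (497,80), and the wall-light bell is at (398,222). I choose the white glass on the plywood board, and the knob at side (257,228).

```bash
cat > h.py <<'E'
import numpy as np,cv2,pickle
from scipy.optimize import least_squares
def cloud(f,T=None):
    T=f["extrinsics"] if T is None else T
    h,w=f["z_map"].shape
    u,v=np.meshgrid(np.arange(w),np.arange(h))
    p=cv2.undistortPoints(np.stack([u,v],-1).reshape(-1,1,2).astype(np.float64),f["K"],np.array(f["dist_coeffs"])).reshape(h,w,2)
    z=f["z_map"].astype(float)
    P=np.stack([p[...,0]*z,p[...,1]*z,z],-1)
    W=P@T[:3,:3].T+T[:3,3]; W[z<=0]=np.nan
    return W
def ray_plane(f,uv,zp,T=None):
    T=f["extrinsics"] if T is None else T
    p=cv2.undistortPoints(np.array(uv,float).reshape(-1,1,2),f["K"],np.array(f["dist_coeffs"])).reshape(-1,2)
    d=np.c_[p,np.ones(len(p))]@T[:3,:3].T; o=T[:3,3]
    return o+d*((zp-o[2])/d[:,2])[:,None]
def project(f,P,T=None):
    T=f["extrinsics"] if T is None else T
    Q=np.linalg.inv(T); r,_=cv2.Rodrigues(Q[:3,:3])
    return cv2.projectPoints(np.array(P,float).reshape(-1,1,3),r,Q[:3,3],f["K"],np.array(f["dist_coeffs"]))[0].reshape(-1,2)
def circ(P,r):
    g=lambda c:np.hypot(P[:,0]-c[0],P[:,1]-c[1])-r
    s=least_squares(g,P.mean(0)[:2],loss='soft_l1',f_scale=1.);return s.x,np.abs(s.fun).mean()
E
python3 - <<'E'
from h import *
for n,(u,v) in dict(scene=(263,250),side=(330,140)).items():
    f=pickle.load(open(f"/tmp/{n}0.pkl","rb"));W=cloud(f)
    c=W[v,u];print(n,c)
    m=(np.abs(W[...,0]-c[0])<50)&(np.abs(W[...,1]-c[1])<50)&(W[...,2]>80)&(W[...,2]<150)
    P=W[m]; print(len(P),circ(P,31), np.nanmax(W[...,2][(np.abs(W[...,0]-c[0])<40)&(np.abs(W[...,1]-c[1])<40)]))
f=pickle.load(open("/tmp/side0.pkl","rb"));W=cloud(f)
for z0,z1,r in [(125,152,26)]:
    c=W[228,257];print(c)
    m=(np.abs(W[...,0]-c[0])<45)&(np.abs(W[...,1]-c[1])<45)&(W[...,2]>z0)&(W[...,2]<z1);print(m.sum(),circ(W[m],r))
    m=(np.abs(W[...,0]-c[0])<45)&(np.abs(W[...,1]-c[1])<45)&(W[...,2]>152);print(m.sum(),W[m].mean(0))
I=f["image"][195:310,195:320,::-1]
cv2.imwrite("pics/dialcrop.png",cv2.resize(I,None,fx=5,fy=5,interpolation=cv2.INTER_CUBIC))
I=f["image"][110:210,280:450,::-1]
cv2.imwrite("pics/glcrop.png",cv2.resize(I,None,fx=4,fy=4,interpolation=cv2.INTER_CUBIC))
# counter heights: list objects
for nm,(u,v) in dict(small=(362,130),carton=(326,120),bigbell=(328,85),wall=(218,212)).items(): print(nm,W[v,u])
E
```

```text
scene [ 533.56869526 -244.24365575  168.89614832]
234 (array([ 523.76413805, -235.48219857]), np.float64(0.7290109599814782)) 174.24852694895185
side [ 514.092155   -207.22374006  148.42570133]
388 (array([ 521.96173978, -237.55253535]), np.float64(1.1617255126285786)) 172.97108274339416
[575.92210593 200.87796957 156.21924364]
228 (array([582.81043893, 189.6945677 ]), np.float64(1.4622021518001918))
294 [582.14650525 191.12243584 154.84364374]
small [ 453.23591984 -425.73810426   67.069242  ]
carton [ 583.70561697 -425.44761486   85.36172564]
bigbell [ 645.40144433 -684.74104158   93.41412598]
wall [724.8012486  119.63261488  92.2666561 ]
```

View pics/dialcrop.png

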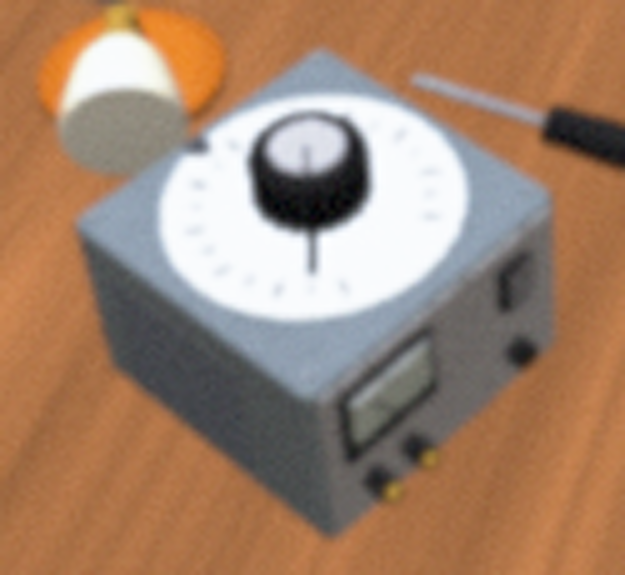

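View pics/glcrop.png

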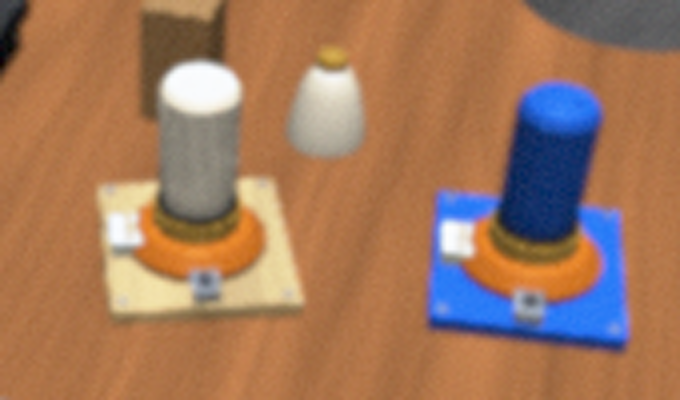

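The white ribbed glass stands on the plywood (crop (200,150)), with the blue look-alike to its right. The pointer points at crop (312,270), and the index is the dark clip at crop (198,143). Next I hover beside the glass to take a close wrist look.

Emit:
{"method": "arm_command", "body": {"series": [[0,-0.03,-0.015,0,0,0],[0,-0.06,-0.03,0,0,0],[0,-0.09,-0.045,0,0,0],[0,-0.125,-0.063,0,0,0],[0,-0.16,-0.08,0,0,0],[0,-0.195,-0.098,0,0,0],[0,-0.23,-0.115,0,0,0],[0,-0.265,-0.133,0,0,0],[0,-0.3,-0.151,0,0,0],[0,-0.3,-0.151,0,0,0]], "claw": 0.087}}

```text
time: 0.98
position: [517.6, -309.9, 244.0]
tool_rot: [0.006, 1.576, -0.015]
force: [-0.8, -1.9, -0.5]
finger_gap: 87.1
```

```bash
cat >> h.py <<'E'
def toolT(s):
    T=np.eye(4);T[:3,:3]=cv2.Rodrigues(np.array(s["tool_rot"],float))[0];T[:3,3]=s["position"];return T
def wrist(name):
    from station import sensors,vision
    s=sensors.sense();f=vision.grab_frame("wrist");T=toolT(s)@f["tool_from_camera"]
    pickle.dump((s,f,T),open(f"/tmp/{name}.pkl","wb"));cv2.imwrite(f"pics/{name}.png",f["image"][:,:,::-1]);return s,f,T
E
python3 - <<'E'
from h import *
s,f,T=wrist("w1")
np.set_printoptions(precision=3,suppress=True)
print({k:s[k] for k in("time","joints","position","tool_rot","force","torque")})
W=cloud(f,T)
c=np.array([523,-236.5])
near=(np.hypot(W[...,0]-c[0],W[...,1]-c[1])<48)
print(np.nanmax(W[...,2][near]))
for a,b in [(85,150),(85,120),(120,150)]:
    P=W[near&(W[...,2]>a)&(W[...,2]<b)];
    if len(P)>20: print(len(P),circ(P,31))
E
```

```text
{'time': 0.9833, 'joints': array([ 0.424,  0.351,  0.054,  1.715, -0.013,  1.078,  0.468]), 'position': array([ 517.585, -309.877,  243.967]), 'tool_rot': array([ 0.006,  1.576, -0.015]), 'force': array([-0.816, -1.864, -0.465]), 'torque': array([-0.032,  0.063, -0.011])}
342.5612983745924
```

View pics/w1.png

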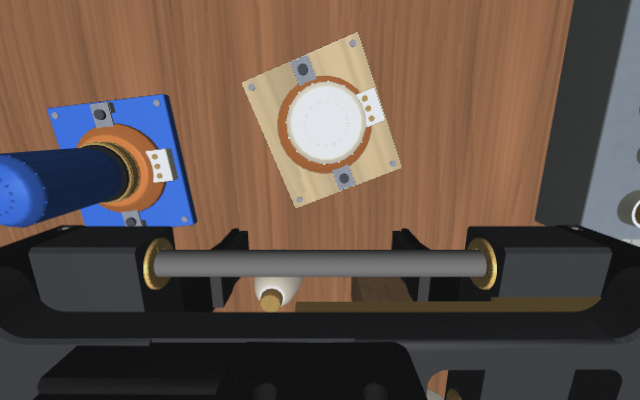

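```bash
python3 - <<'E'
from h import *
s,f,T=pickle.load(open("/tmp/w1.pkl","rb"))
np.set_printoptions(precision=1,suppress=True)
W=cloud(f,T)
print(W[123,326],W[150,326],W[60,420])
m=(W[...,2]>150)&(W[...,2]<180); m[220:]=0;m[:,:230]=0;m[:,420:]=0
v,u=np.nonzero(m);print(len(u),u.min(),u.max(),v.min(),v.max(),W[m].mean(0),W[m][:,:2].min(0),W[m][:,:2].max(0), (W[m][:,:2].min(0)+W[m][:,:2].max(0))/2)
h=W[m][:,2]; e=W[m][(h<162)]; print(len(e),circ(e,31))
E
```

```text
[ 523.1 -238.2  170.8] [ 523.  -257.5  166.5] [ 642.2 -161.2   -0.5]
5170 285 366 81 164 [ 522.8 -238.   165.3] [ 491.9 -269.3] [ 554.1 -207.9] [ 523.  -238.6]
945 (array([ 523.1, -238.8]), np.float64(2.1909887637206693))
```

```bash
cat >> h.py <<'E'
def plan(pos,yawdeg=0):
    "tool-frame shift (m) and rotvec (deg) to upright tool at pos; yaw = clockwise from above, 0: jaws along world x"
    from station import sensors
    s=sensors.sense();T=toolT(s);R=T[:3,:3]
    D=cv2.Rodrigues(np.array([0,np.pi/2,0]))[0]@cv2.Rodrigues(np.array([np.radians(yawdeg),0,0]))[0]
    d=R.T@(np.array(pos)-T[:3,3])/1000; r=np.degrees(cv2.Rodrigues(R.T@D)[0].ravel())
    F=R@[0,0,1]
    print("t",round(s["time"],2),"pos",np.round(s["position"],1),"yaw",round(np.degrees(np.arctan2(-F[1],F[0])),1),"tilt",np.round(R[:,0],3),"F",np.round(s["force"],2),"M",np.round(s["torque"],3),"gap",round(s["finger_gap"],1),"j7",round(s["joints"][6],2))
    print("shift",np.round(d,4),"rot",np.round(r,2))
E
python3 -c "
from h import *
plan([523,-238.4,244]);plan([523,-238.4,141])"
```

```text
t 1.03 pos [ 520.2 -305.6  243.9] yaw 0.6 tilt [-0.003 -0.002 -1.   ] F [0.29 0.94 0.1 ] M [ 0.046 -0.04   0.068] gap 87.0 j7 0.47
shift [-0.0003  0.0672  0.0022] rot [-0.57 -0.18  0.14]
t 1.03 pos [ 520.2 -305.6  243.9] yaw 0.6 tilt [-0.003 -0.002 -1.   ] F [0.29 0.94 0.1 ] M [ 0.046 -0.04   0.068] gap 87.0 j7 0.47
shift [0.1027 0.0674 0.0025] rot [-0.57 -0.18  0.14]
```

Emit:
{"method": "arm_command", "body": {"series": [[0,0.034,0.001,-0.5,-0.2,0.1],[0,0.0674,0.0023,-0.5,-0.2,0.1],[0,0.0674,0.0023,-0.5,-0.2,0.1],[0,0.0674,0.0023,-0.5,-0.2,0.1],[0.005,0.0674,0.0025,-0.5,-0.2,0.1],[0.02,0.0674,0.0025,-0.5,-0.2,0.1],[0.04,0.0674,0.0025,-0.5,-0.2,0.1],[0.06,0.0674,0.0025,-0.5,-0.2,0.1],[0.075,0.0674,0.0025,-0.5,-0.2,0.1],[0.08,0.0674,0.0025,-0.5,-0.2,0.1]]}}

```text
time: 1.87
position: [521.4, -238.6, 160.7]
tool_rot: [0.002, 1.575, -0.001]
force: [0.4, 0.1, -0.6]
finger_gap: 86.7
```

```bash
python3 -c "
from h import *
plan([523,-238.4,141])"
```

```text
t 1.87 pos [ 521.4 -238.6  160.7] yaw 0.1 tilt [-0.004  0.001 -1.   ] F [ 0.41  0.09 -0.63] M [ 0.01  -0.006 -0.007] gap 86.7 j7 0.36
shift [0.0197 0.0002 0.0017] rot [-0.14 -0.26 -0.04]
```

Clear of contact. I go down, then close.

Emit:
{"method": "arm_command", "body": {"series": [[0.007,0,0.0015,0,-0.2,0],[0.014,0,0.0015,0,-0.2,0],[0.0195,0,0.0015,0,-0.2,0],[0.0195,0,0.0015,0,-0.2,0],[0.0195,0,0.0015,0,-0.2,0],[0.0195,0,0.0015,0,-0.2,0],[0.0195,0,0.0015,0,-0.2,0],[0.0195,0,0.0015,0,-0.2,0],[0.0195,0,0.0015,0,-0.2,0],[0.0195,0,0.0015,0,-0.2,0]]}}

```text
time: 2.7
position: [522.9, -238.7, 141.5]
tool_rot: [0.002, 1.571, -0.001]
force: [-0.5, -0.5, -0.1]
finger_gap: 86.9
```

Emit:
{"method": "arm_command", "body": {"series": [[0,0,0,0,0,0],[0,0,0,0,0,0],[0,0,0,0,0,0],[0,0,0,0,0,0],[0,0,0,0,0,0],[0,0,0,0,0,0],[0,0,0,0,0,0],[0,0,0,0,0,0],[0,0,0,0,0,0],[0,0,0,0,0,0]], "claw": 0.05}}

```text
time: 3.53
position: [522.9, -238.6, 141.4]
tool_rot: [0.002, 1.571, -0.001]
force: [-0.6, -0.2, 1.0]
finger_gap: 61.1
```

```bash
python3 -c "
from h import *
plan([523,-238.4,141])"
```

```text
t 3.53 pos [ 522.9 -238.6  141.4] yaw 0.1 tilt [-0.001  0.001 -1.   ] F [-0.56 -0.22  0.98] M [-0.044  0.069 -0.029] gap 61.1 j7 0.36
shift [0.0004 0.0002 0.0001] rot [-0.13 -0.04 -0.03]
```

Emit:
{"method": "arm_command", "body": {"series": [[0,0,0,4,0,0],[0,0,0,8,0,0],[0,0,0,12,0,0],[0,0,0,16,0,0],[0,0,0,20,0,0],[0,0,0,24,0,0],[0,0,0,28,0,0],[0,0,0,28,0,0],[0,0,0,28,0,0],[0,0,0,28,0,0]]}}

```text
time: 4.37
position: [522.5, -238.5, 141.4]
tool_rot: [0.384, 1.538, -0.384]
force: [-1.4, 0.8, 1.5]
finger_gap: 60.9
```

```bash
python3 -c "
from h import *
plan([523,-238.4,141],28)"
```

```text
t 4.37 pos [ 522.5 -238.5  141.4] yaw 28.1 tilt [-0.002  0.001 -1.   ] F [-1.38  0.78  1.51] M [ 0.142  0.581 -0.022] gap 60.9 j7 -0.07
shift [0.0004 0.0004 0.0004] rot [-0.06 -0.1  -0.  ]
```

Emit:
{"method": "arm_command", "body": {"series": [[0,0,0,3,0,0],[0,0,0,6,0,0],[0,0,0,9,0,0],[0,0,0,9,0,0],[0,0,0,9,0,0],[0,0,0,9,0,0],[0,0,0,9,0,0],[0,0,0,9,0,0],[0,0,0,9,0,0],[0,0,0,9,0,0]]}}

```text
time: 5.2
position: [522.4, -238.4, 141.4]
tool_rot: [0.506, 1.513, -0.506]
force: [-0.8, 0.7, 1.7]
finger_gap: 60.8
```

```bash
python3 -c "
from h import *
plan([523,-238.4,141],37)"
```

```text
t 5.2 pos [ 522.4 -238.4  141.4] yaw 37.0 tilt [-0.002  0.001 -1.   ] F [-0.81  0.66  1.69] M [0.211 0.578 0.119] gap 60.8 j7 -0.21
shift [0.0004 0.0004 0.0005] rot [-0.03 -0.12  0.02]
```

Emit:
{"method": "arm_command", "body": {"series": [[0,0,0,3,0,0],[0,0,0,6,0,0],[0,0,0,8,0,0],[0,0,0,8,0,0],[0,0,0,8,0,0],[0,0,0,8,0,0],[0,0,0,8,0,0],[0,0,0,8,0,0],[0,0,0,8,0,0],[0,0,0,8,0,0]]}}

```text
time: 6.03
position: [522.3, -238.3, 141.4]
tool_rot: [0.614, 1.485, -0.614]
force: [-1.8, 0.8, 2.3]
finger_gap: 60.7
```

```bash
python3 -c "
from h import *
plan([523,-238.4,141],45)"
```

```text
t 6.03 pos [ 522.3 -238.3  141.4] yaw 45.0 tilt [-0.002  0.001 -1.   ] F [-1.8  0.8  2.3] M [0.392 0.64  0.54 ] gap 60.7 j7 -0.33
shift [0.0004 0.0005 0.0006] rot [-0.   -0.13  0.03]
```

The moment jumped to 0.54 N m, so the glass has touched the gasket at about 38–40°. A little more turning remains.

Emit:
{"method": "arm_command", "body": {"series": [[0,0,0,2,0,0],[0,0,0,4,0,0],[0,0,0,5,0,0],[0,0,0,5,0,0],[0,0,0,5,0,0],[0,0,0,5,0,0],[0,0,0,5,0,0],[0,0,0,5,0,0],[0,0,0,5,0,0],[0,0,0,5,0,0]]}}

```text
time: 6.87
position: [522.3, -238.3, 141.4]
tool_rot: [0.682, 1.464, -0.681]
force: [-2.9, 1.9, 3.3]
finger_gap: 61.0
```

```bash
python3 -c "
from h import *
plan([523,-238.4,141],50)"
```

```text
t 6.87 pos [ 522.3 -238.3  141.4] yaw 50.0 tilt [-0.002  0.001 -1.   ] F [-2.91  1.89  3.32] M [0.39  0.691 0.645] gap 61.0 j7 -0.41
shift [0.0004 0.0005 0.0005] rot [ 0.   -0.14  0.04]
```

The moment of 0.645 N m gives a squeeze of about 0.2 rad, which is the best value. I release and rise.

Emit:
{"method": "arm_command", "body": {"series": [[0,0,0,0,0,0],[0,0,0,0,0,0],[0,0,0,0,0,0],[0,0,0,0,0,0],[0,0,0,0,0,0],[0,0,0,0,0,0],[0,0,0,0,0,0],[0,0,0,0,0,0],[0,0,0,0,0,0],[0,0,0,0,0,0]], "claw": 0.087}}

```text
time: 7.7
position: [522.3, -238.3, 141.4]
tool_rot: [0.682, 1.464, -0.681]
force: [-1.0, 0.4, -0.2]
finger_gap: 86.7
```

Emit:
{"method": "arm_command", "body": {"series": [[-0.01,0,0,0,0,0],[-0.025,0,0,0,0,0],[-0.04,0,0,0,0,0],[-0.06,0,0,0,0,0],[-0.08,0,0,0,0,0],[-0.1,0,0,0,0,0],[-0.11,0,0,0,0,0],[-0.115,0,0,0,0,0],[-0.115,0,0,0,0,0],[-0.115,0,0,0,0,0]]}}

```text
time: 8.53
position: [522.1, -238.2, 255.8]
tool_rot: [0.682, 1.465, -0.681]
force: [0.2, -0.2, -0.8]
finger_gap: 87.0
```

```bash
python3 -c "
from h import *
plan([582.5,125,256],0)
s,f,T=wrist('w2')"
```

```text
t 8.53 pos [ 522.1 -238.2  255.8] yaw 50.0 tilt [-0.003  0.002 -1.   ] F [ 0.17 -0.17 -0.78] M [-0.007  0.073 -0.045] gap 87.0 j7 -0.44
shift [ 2.000e-04  2.797e-01 -2.394e-01] rot [-4.999e+01 -2.100e-01 -2.000e-02]
```

View pics/w2.png

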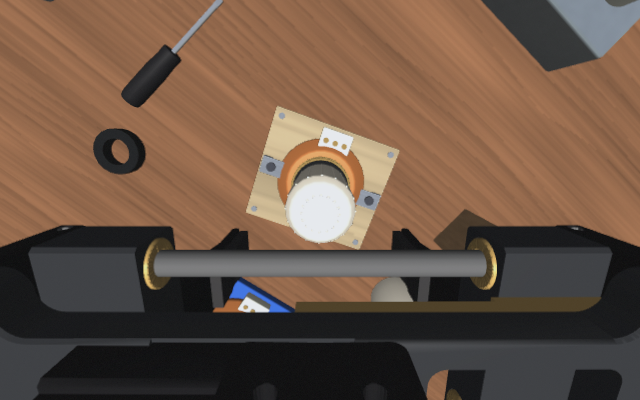

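The glass stands undisturbed on its collar (pixel (320,205)). Next I go to the transformer.

Emit:
{"method": "arm_command", "body": {"series": [[0,0.03,-0.026,-5,0,0],[0,0.062,-0.053,-11,0,0],[0,0.093,-0.08,-17,0,0],[0,0.124,-0.106,-22,0,0],[0,0.155,-0.133,-28,0,0],[0,0.186,-0.16,-33,0,0],[0,0.217,-0.186,-39,0,0],[0,0.25,-0.213,-44,0,0],[0,0.2797,-0.2394,-50,0,0],[0,0.2797,-0.2394,-50,0,0]]}}

```text
time: 9.42
position: [581.1, 136.3, 254.2]
tool_rot: [-0.007, 1.577, 0.02]
force: [0.1, 0.9, -0.3]
finger_gap: 87.4
```

Emit:
{"method": "arm_command", "body": {"series": [[0,0,0,0,0,0],[0,0,0,0,0,0],[0,0,0,0,0,0],[0,0,0,0,0,0],[0,0,0,0,0,0],[0,0,0,0,0,0],[0,0,0,0,0,0],[0,0,0,0,0,0],[0,0,0,0,0,0],[0,0,0,0,0,0]]}}

```text
time: 10.25
position: [581.1, 136.2, 254.3]
tool_rot: [-0.007, 1.577, 0.02]
force: [-0.9, 0.2, -0.8]
finger_gap: 86.9
```

```bash
python3 -c "
from h import *
plan([582.5,190,256],0)
s,f,T=wrist('w3')
cv2.imwrite('pics/w3b.png',cv2.resize(f['image'][0:240,180:460,::-1],None,fx=2.5,fy=2.5,interpolation=cv2.INTER_CUBIC))"
```

```text
t 10.25 pos [581.1 136.2 254.3] yaw -1.0 tilt [-0.006  0.008 -1.   ] F [-0.92  0.19 -0.78] M [ 0.038  0.035 -0.039] gap 86.9 j7 -0.3
shift [-0.0013  0.0538  0.0023] rot [ 0.96 -0.36 -0.48]
```

View pics/w3b.png

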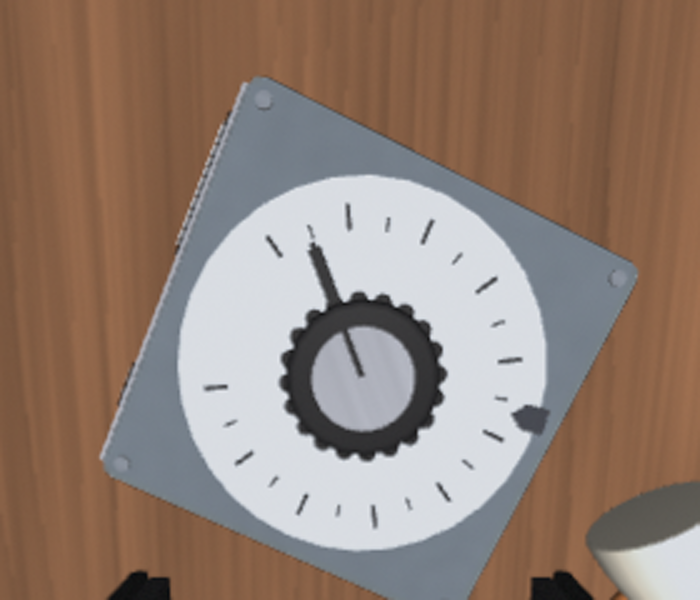

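The pointer tip is at crop (314,244), half a mark past zero. The index tip is at crop (513,415), between the 4½ and 5 marks.

```bash
cat > dial.py <<'E'
from h import *
np.set_printoptions(precision=2,suppress=True)
def measure(name):
    s,f,T=pickle.load(open(f"/tmp/{name}.pkl","rb"))
    W=cloud(f,T); I=f["image"].astype(int)
    # plate outline: bright, neutral px near plate height
    m=((I.min(2)>190)&(np.abs(W[...,2]-119)<8)&(np.hypot(W[...,0]-582,W[...,1]-190)<85)).astype(np.uint8)
    cs,_=cv2.findContours(m,cv2.RETR_EXTERNAL,cv2.CHAIN_APPROX_NONE)
    c=cv2.convexHull(max(cs,key=cv2.contourArea)).reshape(-1,2)
    zp=np.median(W[...,2][m>0]);print("plate z",zp)
    P=ray_plane(f,c,zp,T)
    g=least_squares(lambda q:np.hypot(P[:,0]-q[0],P[:,1]-q[1])-q[2],[582,190,70],loss='soft_l1',f_scale=.5)
    print("plate fit",g.x)
    k=W[(W[...,2]>152)&(W[...,2]<160)&(np.hypot(W[...,0]-582,W[...,1]-190)<40)]
    if len(k): print("knob top",k.mean(0),(k.min(0)+k.max(0))/2)
    return f,T,zp,g.x
E
python3 - <<'E'
from dial import *
f,T,zp,c=measure("w3")
o=lambda x,y:((x+.5)/2.5-.5+180,(y+.5)/2.5-.5)
pts=dict(zero=(273,246),one=(349,215),four=(510,360),five=(494,436),ten=(215,387),ptr=(314,244),ptrbase=(337,303),idx=(513,415),idxback=(546,420))
for n,p in pts.items():
    z=zp+(2 if n[:2] in('pt','id') else 0)
    q=ray_plane(f,[o(*p)],z,T)[0]-np.r_[c[:2],0]
    a=np.arctan2(-q[1],q[0]); print(n,np.hypot(q[0],q[1]),"cw deg",np.degrees(a))
E
```

```text
plate z 119.3454382112148
plate fit [584.15 187.46  69.52]
knob top [583.98 187.99 155.16] [584.79 188.63 154.87]
zero 56.14701668035652 cw deg -126.32723448704856
one 56.54755723571613 cw deg -95.79227743921726
four 56.26673242904212 cw deg -6.154050078188499
five 56.589635521248155 cw deg 23.82648770659457
ten 56.179712291280254 cw deg 173.88262071015848
ptr 49.39702394697093 cw deg -111.60583489898895
ptrbase 27.278814759232684 cw deg -110.6184686559256
idx 59.859863046027165 cw deg 13.945992688230268
idxback 72.64256452953582 cw deg 12.808030028960232
```

```bash
python3 - <<'E'
from dial import *
plan([584.3,187.9,254],-60);plan([584.3,187.9,190],-60)
s,f,T=pickle.load(open("/tmp/w3.pkl","rb"))
c=np.array([584.15,187.46])
up=cv2.resize(f['image'][0:240,180:460],None,fx=1,fy=1)
I=f["image"].astype(int)
v,u=np.nonzero(I.max(2)<110)
for z,(a0,a1),(r0,r1),n in [(121.3,(-120,-100),(29,48),'ptr'),(121.3,(5,22),(60,71),'idx')]:
    q=ray_plane(f,np.c_[u,v],z,T)[:,:2]-c
    a=np.degrees(np.arctan2(-q[:,1],q[:,0]));r=np.hypot(*q.T)
    k=(a>a0)&(a<a1)&(r>r0)&(r<r1);print(n,k.sum(),a[k].mean(),np.median(a[k]),a[k].min(),a[k].max(),r[k].min(),r[k].max())
    for lo in range(r0,r1,3):
        kk=k&(r>=lo)&(r<lo+3)
        if kk.sum(): print(lo,kk.sum(),a[kk].mean())
E
```

```text
t 10.3 pos [581.1 136.2 254.2] yaw -1.0 tilt [-0.01  0.01 -1.  ] F [ 0.13 -1.23 -0.24] M [-0.03  0.01 -0.02] gap 86.8 j7 -0.3
shift [0.   0.05 0.  ] rot [-59.04  -0.08  -0.63]
t 10.3 pos [581.1 136.2 254.2] yaw -1.0 tilt [-0.01  0.01 -1.  ] F [ 0.13 -1.23 -0.24] M [-0.03  0.01 -0.02] gap 86.8 j7 -0.3
shift [0.06 0.05 0.  ] rot [-59.04  -0.08  -0.63]
ptr 102 -112.43099225191521 -112.38965085034815 -116.17311477155678 -108.72648926960888 29.021842355751875 47.82844822411853
29 16 -112.37462343006689
32 16 -112.63438834829269
35 15 -112.51675808530064
38 17 -112.1953282649249
41 17 -112.49564899484271
44 16 -112.46969103109186
47 5 -112.1607960097135
idx 94 13.343029355470541 13.347875220191277 9.490375620591637 17.515270983860354 60.682930990667735 70.8962008676178
60 13 13.489756202170499
63 30 13.210839700638287
66 29 13.44594434474347
69 22 13.300925080422955
```

Emit:
{"method": "arm_command", "body": {"series": [[0,0.015,0.001,-6,0,0],[0,0.03,0.002,-12,0,0],[0,0.045,0.003,-18,0,0],[0,0.0517,0.004,-24,0,0],[0,0.0517,0.004,-30,0,0],[0,0.0517,0.004,-37,0,0],[0,0.0517,0.004,-44,0,0],[0,0.0517,0.004,-51,0,0],[0,0.0517,0.004,-59,0,-0.6],[0,0.0517,0.004,-59,0,-0.6]]}}

```text
time: 11.13
position: [584.1, 188.2, 254.6]
tool_rot: [-0.817, 1.413, 0.818]
force: [-0.2, 0.5, -0.7]
finger_gap: 87.3
```

```bash
python3 - <<'E'
from h import *
plan([584.3,187.9,254],-60);plan([584.3,187.9,149],-60)
E
```

```text
t 11.13 pos [584.1 188.2 254.6] yaw -60.1 tilt [-0.002 -0.    -1.   ] F [-0.17  0.48 -0.65] M [0.069 0.013 0.004] gap 87.3 j7 0.56
shift [ 0.0006 -0.0003 -0.0002] rot [ 0.13 -0.05 -0.07]
t 11.13 pos [584.1 188.2 254.6] yaw -60.1 tilt [-0.002 -0.    -1.   ] F [-0.17  0.48 -0.65] M [0.069 0.013 0.004] gap 87.3 j7 0.56
shift [ 1.056e-01 -4.000e-04 -1.000e-04] rot [ 0.13 -0.05 -0.07]
```

Emit:
{"method": "arm_command", "body": {"series": [[0.01,0,0,0,0,0],[0.025,0,0,0,0,0],[0.04,0,0,0,0,0],[0.055,0,0,0,0,0],[0.07,0,0,0,0,0],[0.085,0,0,0,0,0],[0.095,0,0,0,0,0],[0.102,0,0,0,0,0],[0.105,0,0,0,0,0],[0.105,0,0,0,0,0]]}}

```text
time: 11.97
position: [583.7, 188.1, 148.9]
tool_rot: [-0.816, 1.414, 0.818]
force: [-0.6, -0.3, 0.1]
finger_gap: 87.4
```

Emit:
{"method": "arm_command", "body": {"series": [[0,0,0,0,0,0],[0,0,0,0,0,0],[0,0,0,0,0,0],[0,0,0,0,0,0],[0,0,0,0,0,0],[0,0,0,0,0,0],[0,0,0,0,0,0],[0,0,0,0,0,0],[0,0,0,0,0,0],[0,0,0,0,0,0]], "claw": 0.042}}

```text
time: 12.8
position: [584.0, 188.3, 149.2]
tool_rot: [-0.816, 1.414, 0.818]
force: [0.8, 1.2, -0.4]
finger_gap: 51.4
```

```bash
python3 - <<'E'
from h import *
plan([584.3,187.9,149],-60)
from station import vision
f=vision.grab_frame("side")
cv2.imwrite("pics/side2.png",cv2.resize(f["image"][180:300,190:330,::-1],None,fx=4,fy=4,interpolation=cv2.INTER_CUBIC))
E
```

```text
t 12.8 pos [584.  188.3 149.2] yaw -60.1 tilt [-0.002 -0.    -1.   ] F [ 0.81  1.23 -0.38] M [ 0.18  -0.1   -0.017] gap 51.4 j7 0.53
shift [ 0.0002 -0.0005 -0.0002] rot [ 0.09 -0.06 -0.09]
```

View pics/side2.png

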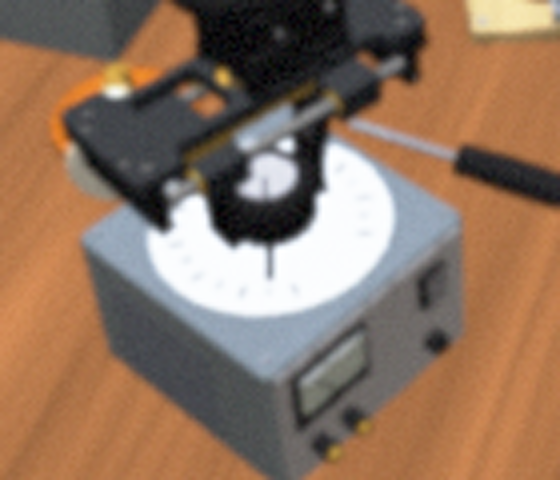

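The knob is gripped between both pads, and the pointer at crop (268,275) has not moved. Now I turn it.

Emit:
{"method": "arm_command", "body": {"series": [[0,0,0,5,0,0],[0,0,0,11,0,0],[0,0,0,18,0,0],[0,0,0,25,0,0],[0,0,0,32,0,0],[0,0,0,39,0,0],[0,0,0,46,0,0],[0,0,0,52,0,0],[0,0,0,57,0,0],[0,0,0,60,0,0]]}}

```text
time: 13.68
position: [583.8, 188.3, 149.2]
tool_rot: [0.001, 1.573, -0.002]
force: [-0.1, -1.0, 0.6]
finger_gap: 51.4
```

```bash
python3 - <<'E'
from h import *
plan([584.2,188.1,149],65.65)
E
```

```text
t 13.68 pos [583.8 188.3 149.2] yaw 0.1 tilt [-0.002 -0.001 -1.   ] F [-0.06 -0.99  0.61] M [-0.068 -0.019  0.099] gap 51.4 j7 -0.4
shift [ 0.0002 -0.0002  0.0004] rot [65.56 -0.08  0.09]
```

Emit:
{"method": "arm_command", "body": {"series": [[0,0,0,6,0,0],[0,0,0,13,0,0],[0,0,0,20,0,0],[0,0,0,27,0,0],[0,0,0,34,0,0],[0,0,0,41,0,0],[0,0,0,47,0,0],[0,0,0,52,0,0],[0,0,0,56,0,0],[0,0,0,58,0,0]]}}

```text
time: 14.52
position: [583.8, 188.3, 149.2]
tool_rot: [0.79, 1.423, -0.793]
force: [0.3, 0.8, 0.9]
finger_gap: 51.5
```

```bash
python3 - <<'E'
from h import *
plan([584.2,188.1,149],65.65)
E
```

```text
t 14.52 pos [583.8 188.3 149.2] yaw 58.2 tilt [-0.002 -0.001 -1.   ] F [0.25 0.78 0.93] M [0.084 0.049 0.033] gap 51.5 j7 -1.29
shift [0.0002 0.0003 0.0004] rot [ 7.42 -0.01  0.13]
```

Emit:
{"method": "arm_command", "body": {"series": [[0,0,0,3,0,0],[0,0,0,5,0,0],[0,0,0,7,0,0],[0,0,0,7.4,0,0],[0,0,0,7.4,0,0],[0,0,0,7.4,0,0],[0,0,0,7.4,0,0],[0,0,0,7.4,0,0],[0,0,0,7.4,0,0],[0,0,0,7.4,0,0]]}}

```text
time: 15.35
position: [583.7, 188.3, 149.2]
tool_rot: [0.889, 1.382, -0.892]
force: [0.1, 0.2, 0.1]
finger_gap: 51.7
```

Emit:
{"method": "arm_command", "body": {"series": [[0,0,0,0,0,0],[0,0,0,0,0,0],[0,0,0,0,0,0],[0,0,0,0,0,0],[0,0,0,0,0,0],[0,0,0,0,0,0],[0,0,0,0,0,0],[0,0,0,0,0,0],[0,0,0,0,0,0],[0,0,0,0,0,0]], "claw": 0.087}}

```text
time: 16.18
position: [583.7, 188.3, 149.2]
tool_rot: [0.889, 1.382, -0.892]
force: [0.7, -0.6, 0.7]
finger_gap: 86.9
```

Emit:
{"method": "arm_command", "body": {"series": [[-0.01,0,0,0,0,0],[-0.025,0,0,0,0,0],[-0.045,0,0,0,0,0],[-0.065,0,0,0,0,0],[-0.085,0,0,0,0,0],[-0.1,0,0,0,0,0],[-0.105,0,0,0,0,0],[-0.105,0,0,0,0,0],[-0.105,0,0,0,0,0],[-0.105,0,0,0,0,0]]}}

```text
time: 17.02
position: [583.2, 188.2, 253.0]
tool_rot: [0.888, 1.384, -0.894]
force: [-0.9, -0.8, -0.1]
finger_gap: 86.8
```

```bash
python3 - <<'E'
from h import *
plan([584.2,123,254],0)
E
```

```text
t 17.02 pos [583.2 188.2 253. ] yaw 65.6 tilt [-0.004 -0.002 -1.   ] F [-0.91 -0.76 -0.09] M [0.067 0.111 0.053] gap 86.8 j7 -1.43
shift [-0.0009 -0.0261  0.0598] rot [-65.62  -0.16   0.22]
```

Emit:
{"method": "arm_command", "body": {"series": [[0,-0.005,0.01,-6,0,0],[0,-0.009,0.02,-13,0,0],[0,-0.013,0.03,-20,0,0],[0,-0.017,0.04,-27,0,0],[0,-0.021,0.05,-34,0,0],[0,-0.0261,0.0598,-41,0,0],[0,-0.0261,0.0598,-48,0,0],[0,-0.0261,0.0598,-55,0,0],[0,-0.0261,0.0598,-62,0,0],[0,-0.0261,0.0598,-65.6,0,0]]}}

```text
time: 17.85
position: [583.5, 122.7, 251.7]
tool_rot: [-0.005, 1.578, 0.002]
force: [-0.2, -0.4, -0.2]
finger_gap: 87.0
```

Emit:
{"method": "arm_command", "body": {"series": [[0,0,0,0,0,0],[0,0,0,0,0,0],[0,0,0,0,0,0],[0,0,0,0,0,0],[0,0,0,0,0,0],[0,0,0,0,0,0],[0,0,0,0,0,0],[0,0,0,0,0,0],[0,0,0,0,0,0],[0,0,0,0,0,0]]}}

```text
time: 18.68
position: [583.5, 122.7, 251.7]
tool_rot: [-0.005, 1.578, 0.002]
force: [0.2, 0.7, 0.4]
finger_gap: 87.1
```

```bash
python3 - <<'E'
from dial import *
s,f,T=wrist('w4')
cv2.imwrite('pics/w4b.png',cv2.resize(f['image'][0:240,180:460,::-1],None,fx=2.5,fy=2.5,interpolation=cv2.INTER_CUBIC))
f,T,zp,g=measure('w4')
I=f["image"].astype(int)
v,u=np.nonzero(I.max(2)<110)
for c in (g[:2],):
  for z,(a0,a1),(r0,r1),n in [(zp+2,(0,28),(30,48),'ptr'),(zp+2,(5,22),(61,71),'idx')]:
    q=ray_plane(f,np.c_[u,v],z,T)[:,:2]-c
    a=np.degrees(np.arctan2(-q[:,1],q[:,0]));r=np.hypot(*q.T)
    k=(a>a0)&(a<a1)&(r>r0)&(r<r1);print(n,k.sum(),a[k].mean(),np.median(a[k]),a[k].min(),a[k].max())
    for lo in range(r0,r1,3):
        kk=k&(r>=lo)&(r<lo+3)
        if kk.sum(): print(lo,kk.sum(),a[kk].mean())
E
```

```text
plate z 119.33694237018625
plate fit [584.05 187.46  69.56]
knob top [583.93 187.78 155.17] [583.4  186.44 154.99]
ptr 90 13.194185278529577 13.181198246401106 9.588357957333976 16.789856635246974
30 16 13.115161511066262
33 15 13.113004460063554
36 14 13.245714336316963
39 14 13.139624211965073
42 15 13.251074826182823
45 16 13.29863512005985
idx 97 13.520503343973516 13.436406622912598 9.716172975348996 17.72039774055704
61 20 13.405286350124175
64 32 13.370060370198189
67 32 13.523503172145217
70 13 14.060697231381443
```

View pics/w4b.png

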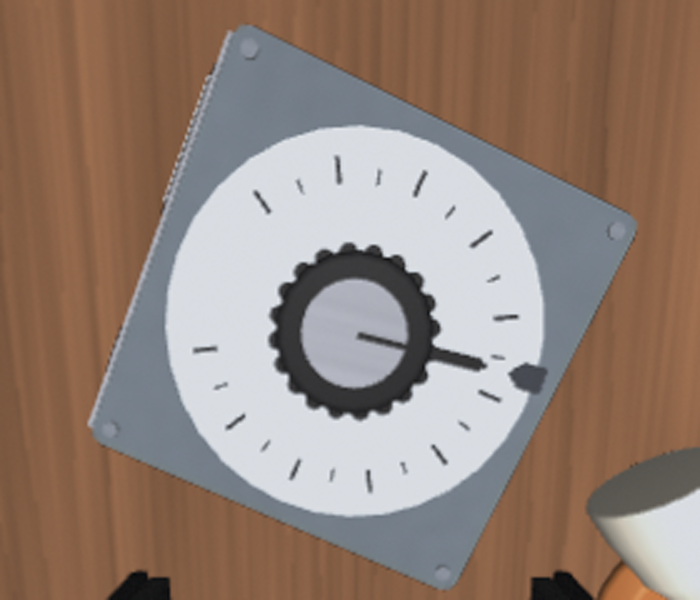

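The pointer tip (crop (485,366)) stands in line with the index tip (510,376), within about 0.3°. One last look at the overall scene, then I hand in.

```bash
python3 - <<'E'
from station import vision
from h import *
f=vision.grab_frame("side");g=pickle.load(open("/tmp/side0.pkl","rb"))
d=cv2.absdiff(f["image"],g["image"])
cv2.imwrite("pics/end.png",f["image"][:,:,::-1])
W=cloud(f);m=(np.hypot(W[...,0]-515,W[...,1]+225)<50)&(W[...,2]>80)&(W[...,2]<150);print(circ(W[m],31))
E
```

```text
(array([ 522.17579077, -237.45327192]), np.float64(1.1390428576629161))
```

View pics/end.png

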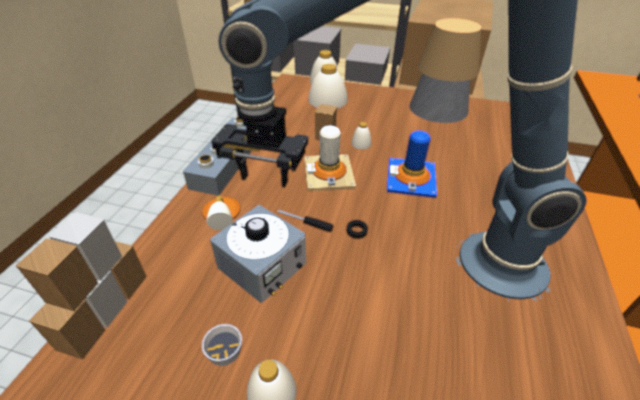

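The glass is at (330,140) and the bystanders are where they were. The gripper touches nothing.

```bash
python3 -c "
from station import ticket
print(ticket.job_done())"
```

```text
the job is handed in; nothing more can be done
None
```

I did both steps in the order asked, and the job is handed in at about 19 s of the 59 s allowed; it reported no verdict.

- **Glass:** I turned it 50° clockwise. The wrist moment jumped at about 38–40° as the glass met its gasket, and ended at 0.645 N m. That puts the squeeze at about 0.2 rad, inside the snug range. I inferred this from torque and angle, as the gasket cannot be seen directly.
- **Transformer knob:** I turned it about 126° clockwise. In the last wrist picture the pointer was at 13.2° and the index at 13.4–13.5°, so they agree to about 0.3°.
- **Other things:** In the last side picture everything stood where it started, and the gripper was open and clear. The glass axis had moved by no more than 0.3 mm. No check failed; the cameras put the glass axis up to about 3 mm apart, and I used the close wrist view.

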